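# Unstack the glazed border tiles onto their drying slabs

### The arm

A 6-joint arm with a two-finger parallel gripper is mounted at the origin on the work surface. World frame = base frame: x ahead of the robot, y to its left, z up, the work surface at z = 0. Lengths are in m, angles in rad, forces in N, time in s.
With the tool pointing down it reaches from about 0.325 to 0.9 m from the base axis. Payload 6.1 kg.
Tool frame: the origin (TCP) lies at the very end of the fingers, on their centre line; the grasp point (between the pads) lies 19 mm behind it; z points along the fingers, y is the line along which they close (so a half turn about z gives the same grasp; the last joint's range is limited). The gripper opens to 85 mm and grips with 20 to 120 N. Pads are 22 mm wide; open, the fingers measure 114 mm over their backs; the gripper's body (76 mm by 85 mm) begins 54 mm behind the grasp point. The pads swing forward as they close: fully open they stand 13 mm farther back than shut.
Start: joints at [-1.433, 0.22, 1.526, -0, 1.395, -0.126], TCP at [0.163, -0.603, 0.231] pointing down, gripper open.
Joint ranges: [-2.98, 2.98], [-0.91, 2.08], [0.09, 2.57], [-1.24, 4.39], [0.2, 2.65], [-2.68, 2.68]. Speed limits (rad/s): [2.57, 2.57, 3.01, 3.14, 3.14, 3.14].

### API

Orientations are given as a 3x3 rotation matrix whose columns are the frame's x, y, z axes.
In Python, from station import telemetry, vision, bot gives the robot as it stands. The module is installed in compiled form; this text tells all that it offers.
- The arm moves only by the tool carry_out, never from a script. Its argument "series" is a list of rows, each a list of 7 numbers: the turn, a rotation vector about the world's x, y, z in degrees, then the shift along the world's x, y, z in mm, then the opening, from 0 (shut) to 1 (fully open). A call has 1 to 12 rows; each row is the pose to reach, as a shift and turn from the pose commanded when the call began; what a row does not reach only later rows make up. A row lasts 1/8 s, in which the tool goes at most 62.5 mm and 10.7 degrees, less where a joint would pass 70% of its speed; a pose out of reach is approached as far as the arm can. A call with a gripper value outside its range is refused whole. The fingers move at their own pace and stop on an object; "squeeze" is the grip in N (left out, the last holds). Time passes only in rows, so rows that repeat a pose let the fingers close. It gives the time, the measured TCP pose, the force, the opening and the grip force at its end, in the units of the state.
- telemetry.get_state(): the state, without advancing time (a new reading comes with each control period).
- vision.get_image(name): name is "side" or "top" or "wrist"; returns (picture, depth): 384x512x3 uint8, red, green, blue; 384x512 float32, m along the optical axis (not along the pixel's ray), 0 where there is no reading.
- vision.get_calibration(name): a dict with "K" (3x3 intrinsics, pixels), "origin" and "orientation" of the camera in the world; the wrist camera has in their place "T_tool_cam" (4x4, takes a point from camera to tool coordinates, whose origin is the TCP and whose axes are the flange's). Camera axes: x right, y up, looking along -z (the intrinsics and any distortion apply to the point x, -y, -z); pixel columns grow to the right and rows downward; lengths in m; the calibration is good to about 2 mm. A picture is of the moment at which its call begins: read the wrist's pose just before it. get_calibration takes no time and is no camera call.
- bot.job_done(): hands the job in; it is judged then, once.
The state is a dict: "t": time; "joint_positions": joint angles; "joint_vel": joint speeds; "joint_torque": joint torques, N m; "position": TCP position; "tool_rot": TCP orientation; "wrist_force": force on the tool from outside, world axes, zero at the start; "ft_torque": the same for the moment, N m; "grip_width": finger opening in m; "finger_force": force on a finger pad.
Only numpy, scipy, OpenCV 4.12 (cv2) and the standard library are available. Lean on these libraries where they do the work, as an engineer would, in place of code of your own. Each camera call takes 0.05 s, during which the arm holds its last target. There are 200 camera calls.

### The job

Take the crosswise stack of four glazed border tiles apart and lay each tile on the plaster slab whose painted ends have the tile's colour: glazed side up, flat, centred on the slab and lying along its length. Set the tiles down gently without dropping them or tipping them over, and leave the two pigment jars where they stand.

Things in the scene. Friction and masses are not known exactly. Their poses are not given: they have to be found in the camera images.
- tile_red: iron-red glazed ceramic border tile, leaves carved in its top, buff clay sides; loose bar 150 x 44 x 22 mm, 0.3 kg. Origin: centre of underside; x along its length, z up. Starts, beside blue, in the upper layer of the stack (underside at 34 mm), lying crosswise over the lower two tiles; centre lines in a layer about 90 mm apart.
- tile_blue: cobalt-blue glazed ceramic border tile, leaves carved in its top, buff clay sides; loose bar 150 x 44 x 22 mm, 0.3 kg. Origin: centre of underside; x along its length, z up. Starts, beside red, in the upper layer of the stack (underside at 34 mm), lying crosswise over the lower two tiles; centre lines in a layer about 90 mm apart.
- tile_green: leaf-green glazed ceramic border tile, leaves carved in its top, buff clay sides; loose bar 150 x 44 x 22 mm, 0.3 kg. Origin: centre of underside; x along its length, z up. Starts, beside yellow, in the lower layer of the stack (underside at 12 mm) on a fixed wooden board 170 mm square, 12 mm thick; the upper two tiles lie crosswise over it. Centre lines in a layer about 90 mm apart.
- tile_yellow: ochre-yellow glazed ceramic border tile, leaves carved in its top, buff clay sides; loose bar 150 x 44 x 22 mm, 0.3 kg. Origin: centre of underside; x along its length, z up. Starts, beside green, in the lower layer of the stack (underside at 12 mm) on a fixed wooden board 170 mm square, 12 mm thick; the upper two tiles lie crosswise over it. Centre lines in a layer about 90 mm apart.
- bat_red: flat plaster drying slab (bat), off-white, with one iron-red painted band across each end: the place of the red tile. Fixed to the bench, 200 x 76 x 12 mm, flat on top, no rim. Origin: centre of its underside, on the bench; x along its length, y across its width, z up; its top is 12 mm above the origin.
- bat_blue: flat plaster drying slab (bat), off-white, with one cobalt-blue painted band across each end: the place of the blue tile. Fixed to the bench, 200 x 76 x 12 mm, flat on top, no rim. Origin: centre of its underside, on the bench; x along its length, y across its width, z up; its top is 12 mm above the origin.
- bat_green: flat plaster drying slab (bat), off-white, with one leaf-green painted band across each end: the place of the green tile. Fixed to the bench, 200 x 76 x 12 mm, flat on top, no rim. Origin: centre of its underside, on the bench; x along its length, y across its width, z up; its top is 12 mm above the origin.
- bat_yellow: flat plaster drying slab (bat), off-white, with one ochre-yellow painted band across each end: the place of the yellow tile. Fixed to the bench, 200 x 76 x 12 mm, flat on top, no rim. Origin: centre of its underside, on the bench; x along its length, y across its width, z up; its top is 12 mm above the origin.
- jar_brown: small round pigment jar with brown pigment and a cork lid, loose, 54 mm in diameter and 70 mm tall, 0.16 kg; not part of the job. Origin: centre of its underside, z up.
- jar_grey: small round pigment jar with grey pigment and a cork lid, loose, 54 mm in diameter and 70 mm tall, 0.16 kg; not part of the job. Origin: centre of its underside, z up.

How it is judged:
At the end, for the whole second after the job is handed in: Each tile lies released, at rest, flat (0.1 rad), glaze up, on top of its own colour's slab (height within 4 mm), centred within 14 mm along and across the slab, lengthwise within 0.2 rad (either way round); both jars stand upright within 25 mm of their start (x of tile_red in the frame of bat_red between -0.014 and 0.014 m and y of tile_red in the frame of bat_red between -0.014 and 0.014 m and z of tile_red in the frame of bat_red between 0.008 and 0.016 m and angle between the x axis of tile_red and the x axis of bat_red, either way round below 0.2 rad and angle between each of tile_red, tile_blue, tile_green, tile_yellow's own z axis and vertical below 0.1 rad and linear speed of each of tile_red, tile_blue, tile_green, tile_yellow below 0.02 m/s and contact force between each of tile_red, tile_blue, tile_green, tile_yellow and the fingers below 0.1 N and x of tile_blue in the frame of bat_blue between -0.014 and 0.014 m and y of tile_blue in the frame of bat_blue between -0.014 and 0.014 m and z of tile_blue in the frame of bat_blue between 0.008 and 0.016 m and angle between the x axis of tile_blue and the x axis of bat_blue, either way round below 0.2 rad and x of tile_green in the frame of bat_green between -0.014 and 0.014 m and y of tile_green in the frame of bat_green between -0.014 and 0.014 m and z of tile_green in the frame of bat_green between 0.008 and 0.016 m and angle between the x axis of tile_green and the x axis of bat_green, either way round below 0.2 rad and x of tile_yellow in the frame of bat_yellow between -0.014 and 0.014 m and y of tile_yellow in the frame of bat_yellow between -0.014 and 0.014 m and z of tile_yellow in the frame of bat_yellow between 0.008 and 0.016 m and angle between the x axis of tile_yellow and the x axis of bat_yellow, either way round below 0.2 rad and distance of each of jar_brown, jar_grey from where it was at the start of the episode below 0.025 m and angle between each of jar_brown, jar_grey's own z axis and vertical below 0.15 rad); the robot touches nothing.
It fails at once if a tile is tipped more than about 35 degrees (angle between any of tile_red, tile_blue, tile_green, tile_yellow's own z axis and vertical above 0.6 rad).
It fails at once if a tile is dropped or slammed onto its slab (more than 45 N between them) (contact force between tile_red and bat_red above 45 N or contact force between tile_blue and bat_blue above 45 N or contact force between tile_green and bat_green above 45 N or contact force between tile_yellow and bat_yellow above 45 N).
It fails at once if a pigment jar is shifted more than 25 mm or tipped (distance of any of jar_brown, jar_grey from where it was at the start of the episode above 0.025 m or angle between any of jar_brown, jar_grey's own z axis and vertical above 0.3 rad).
It also fails if it takes over 112 s, if anything falls off the work surface, if the arm or the gripper's body presses on something with over 40 N, if the wrist force passes 120 N, or if a joint passes its speed limit or range.

## Working session

There is one attempt and no reset: what is moved stays moved. The work goes in short steps, Python scripts to look and compute and a tool call to move; the robot and the scene stay as the last step left them, time stands still between calls to the robot, and variables do not carry over. Pictures are saved under pics/ and viewed, at most 14 in all, crops included, and the job is handed in when it is done.

Besides the shell and the picture viewer there is one more tool, called after ">>>" in YAML: its name, and indented under it one key for each argument. carry_out: Moves the arm, as the interface text tells. Its arguments: {"type":"object","properties":{"series":{"type":"array"},"squeeze":{"type":"number"}},"required":["series"]}

```bash
mkdir -p pics
cat > h.py <<'E'
import numpy as np, cv2
from station import telemetry, vision, bot
def cal(n):
    c=vision.get_calibration(n); K=np.array(c["K"])
    if n=="wrist":
        s=telemetry.get_state(); T=np.eye(4); T[:3,:3]=s["tool_rot"]; T[:3,3]=s["position"]
        M=T@np.array(c["T_tool_cam"]); return K,M[:3,3],M[:3,:3]
    return K,np.array(c["origin"]),np.array(c["orientation"])
def look(n):
    c=cal(n); im,d=vision.get_image(n); return c,im,d
def rays(c,px):
    K,o,R=c; px=np.atleast_2d(px).astype(float)
    v=np.c_[px,np.ones(len(px))]@np.linalg.inv(K).T; v[:,1:]*=-1
    return v@R.T
def onplane(c,px,z):
    r=rays(c,px); return c[1]+r*((z-c[1][2])/r[:,2])[:,None]
def pts(c,px,depth):   # depth along the axis
    return c[1]+rays(c,px)*np.atleast_1d(depth)[:,None]
def save(im,name): cv2.imwrite("pics/"+name,cv2.cvtColor(im,cv2.COLOR_RGB2BGR))
E
python3 - <<'E'
from h import *
for n in("top","side","wrist"):
    c,im,d=look(n); save(im,n+"0.png"); np.savez(n+"0.npz",im=im,d=d,K=c[0],o=c[1],R=c[2])
    print(n,c[0].round(1).tolist(),c[1].round(3),c[2].round(2).tolist(),vision.get_calibration(n).keys())
s=telemetry.get_state();print(s["t"],s["position"],np.round(s["tool_rot"],3).tolist(),s["grip_width"])
E
```

```text
top [[426.4, 0.0, 262.9], [0.0, 426.4, 197.9], [0.0, 0.0, 1.0]] [ 0.522 -0.005  1.238] [[-0.01, 1.0, -0.08], [-1.0, -0.01, 0.0], [0.0, 0.08, 1.0]] dict_keys(['K', 'origin', 'orientation'])
side [[383.7, 0.0, 259.6], [0.0, 383.7, 197.1], [0.0, 0.0, 1.0]] [ 0.224 -0.487  0.706] [[0.79, 0.44, -0.43], [-0.61, 0.58, -0.54], [0.01, 0.69, 0.72]] dict_keys(['K', 'origin', 'orientation'])
wrist [[297.6, 0.0, 260.3], [0.0, 297.6, 195.0], [0.0, 0.0, 1.0]] [ 0.241 -0.582  0.372] [[0.26, 0.92, 0.3], [-0.97, 0.25, 0.08], [-0.0, -0.31, 0.95]] dict_keys(['K', 'T_tool_cam'])
0.15 [ 0.1628896  -0.60289877  0.23043   ] [[0.965, 0.261, -0.0], [0.261, -0.965, 0.002], [0.0, -0.002, -1.0]] 0.08527527015516652
```

View pics/top0.png

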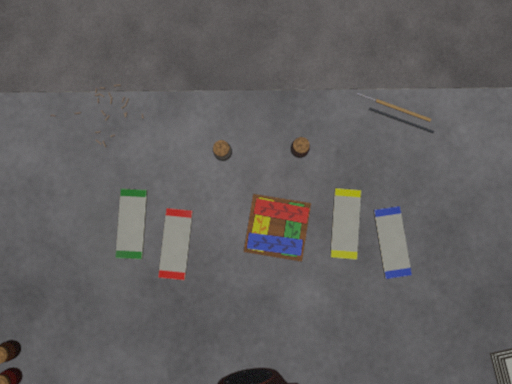

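View pics/side0.png

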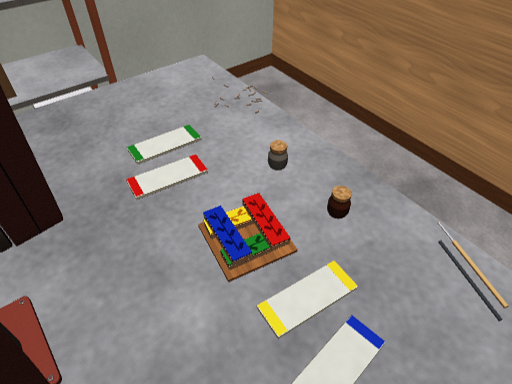

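The top picture shows the stack at about (278,227), with red at (282,210) and blue at (275,244). The slabs are green (132,224), red (175,244), yellow (346,224) and blue (393,242), and the jars stand at (222,149) and (301,147). The side view shows the same layout, with the blue slab partly cut off at the bottom.

```bash
cat >> h.py <<'E'
HUE={"red":(170,188),"yellow":(22,36),"green":(45,80),"blue":(105,130)}
def blobs(im,col,amin=25):
    h=cv2.cvtColor(im,cv2.COLOR_RGB2HSV).astype(int); H=h[...,0].copy()
    lo,hi=HUE[col]
    if hi>180: H[H<90]+=180
    m=((H>=lo)&(H<=hi)&(h[...,1]>150)&(h[...,2]>60)).astype(np.uint8)
    n,l,st,ce=cv2.connectedComponentsWithStats(m)
    return [(st[i,4],ce[i],cv2.minAreaRect(np.argwhere(l==i)[:,::-1].astype(np.float32))) for i in np.argsort(-st[:,4]) if i and st[i,4]>=amin]
def tri(c1,p1,c2,p2):
    a=rays(c1,p1)[0];b=rays(c2,p2)[0];a/=np.linalg.norm(a);b/=np.linalg.norm(b)
    t=np.linalg.lstsq(np.c_[a,-b],c2[1]-c1[1],rcond=None)[0]
    P=c1[1]+a*t[0];Q=c2[1]+b*t[1]; return (P+Q)/2,np.linalg.norm(P-Q)
E
python3 - <<'E'
from h import *
for n in("top","side"):
    f=np.load(n+"0.npz"); c=(f["K"],f["o"],f["R"])
    for col in HUE:
        for a,ce,r in blobs(f["im"],col):
            u,v=ce.round().astype(int); dd=f["d"][v-1:v+2,u-1:u+2]; dm=np.median(dd)
            bp=cv2.boxPoints(r); 
            e=[bp[1]-bp[0],bp[2]-bp[1]]; e=e[0] if np.linalg.norm(e[0])>np.linalg.norm(e[1]) else e[1]
            q=onplane(c,[ce-e/2,ce+e/2],.02); w=q[1]-q[0]
            print(n,col,a,ce.round(1),"depthpt",pts(c,ce,dm)[0].round(4),"size",np.round(r[1],1),"z12",onplane(c,ce,.012)[0,:2].round(4),"z56",onplane(c,ce,.056)[0,:2].round(4),"ang",round(np.degrees(np.arctan2(w[1],w[0]))%180,1))
E
```

```text
top red 773 [281.2 210.6] depthpt [ 0.5837 -0.0567  0.0565] size [54.3 16.5] z12 [ 0.5861 -0.0586] z56 [ 0.5837 -0.0567] ang 78.5
top red 158 [171.  274.5] depthpt [0.4077 0.2574 0.0118] size [24.6  6.3] z12 [0.4077 0.2574] z56 [0.4118 0.248 ] ang 83.7
top red 148 [178.4 212.6] depthpt [0.5836 0.2375 0.0108] size [24.2  6.1] z12 [0.5835 0.2372] z56 [0.5813 0.2286] ang 84.6
top yellow 261 [260.8 224.2] depthpt [5.473e-01 5.000e-04 3.460e-02] size [16.1 18.2] z12 [0.5478 0.0006] z56 [5.468e-01 4.000e-04] ang 168.1
top yellow 159 [347.2 192.3] depthpt [ 0.6367 -0.2497  0.014 ] size [25.1  6.6] z12 [ 0.6369 -0.2501] z56 [ 0.6328 -0.2413] ang 84.9
top yellow 155 [343.8 254.1] depthpt [ 0.4599 -0.2357  0.0109] size [25.4  6.1] z12 [ 0.46   -0.2354] z56 [ 0.4622 -0.2272] ang 84.6
top yellow 26 [265.7 198.5] depthpt [ 0.6201 -0.0141  0.0303] size [14.3  1.6] z12 [ 0.6216 -0.0143] z56 [ 0.618  -0.0139] ang 78.0
top green 65 [132.8 192.5] depthpt [0.6433 0.3694 0.0112] size [22.1  4.6] z12 [0.6432 0.3692] z56 [0.6389 0.3558] ang 86.0
top blue 138 [397.9 272.8] depthpt [ 0.4054 -0.3877  0.0128]
[... 2083 characters left out ...]
12 [ 0.5476 -0.0768] z56 [ 0.5271 -0.1028] ang 174.4
side green 102 [134.8 152.4] depthpt [0.4688 0.38   0.0121] size [16.5  6.2] z12 [0.4689 0.3802] z56 [0.4534 0.3252] ang 86.8
side green 80 [191.4 131.2] depthpt [0.6457 0.3698 0.0125] size [17.   4.9] z12 [0.646  0.3703] z56 [0.6192 0.316 ] ang 88.3
side green 52 [225.7 256.6] depthpt [ 0.4633 -0.0792  0.0355] size [17.5  2.7] z12 [ 0.4717 -0.0649] z56 [ 0.456  -0.0916] ang 81.3
side blue 1103 [227.2 233. ] depthpt [ 0.4932 -0.0429  0.0558] size [59.2 20.6] z12 [ 0.5113 -0.013 ] z56 [ 0.4931 -0.043 ] ang 81.3
side blue 385 [365.3 331.6] depthpt [ 0.583  -0.3651  0.0132] size [41.7  9.2] z12 [ 0.5836 -0.3649] z56 [ 0.5608 -0.3726] ang 97.8
```

>>> carry_out:
  series:
    - [0,0,63,375,553,30,1]
    - [0,0,63,375,553,30,1]
    - [0,0,63,375,553,30,1]
    - [0,0,63,375,553,30,1]
    - [0,0,63,375,553,30,1]
    - [0,0,63,375,553,30,1]
    - [0,0,63,375,553,30,1]
    - [0,0,63,375,553,30,1]
    - [0,0,63,375,553,30,1]
    - [0,0,63,375,553,30,1]
    - [0,0,63,375,553,30,1]
    - [0,0,63,375,553,30,1]
  squeeze: 40

```text
t: 1.65
position: [0.5388, -0.0477, 0.261]
tool_rot: [[0.202, 0.979, -0.0], [0.979, -0.202, 0.001], [0.001, -0.0, -1.0]]
wrist_force: [0.1, -1.1, -0.2]
grip_width: 0.0856
finger_force: 0.0
```

Run:
```python
from h import *
c,im,d=look("wrist"); save(im,"w1.png"); np.savez("w1.npz",im=im,d=d,K=c[0],o=c[1],R=c[2])
s=telemetry.get_state();print(s["t"],np.round(s["position"],4),np.round(s["tool_rot"],3).tolist(),s["wrist_force"],np.round(s["joint_positions"],2))
```

```text
1.7 [ 0.538  -0.0492  0.2608] [[0.203, 0.979, -0.001], [0.979, -0.203, -0.0], [-0.0, -0.001, -1.0]] [-0.37262539 -0.13432713 -0.47399757] [-0.24 -0.    1.71 -0.    1.43 -0.03]
```

View pics/w1.png

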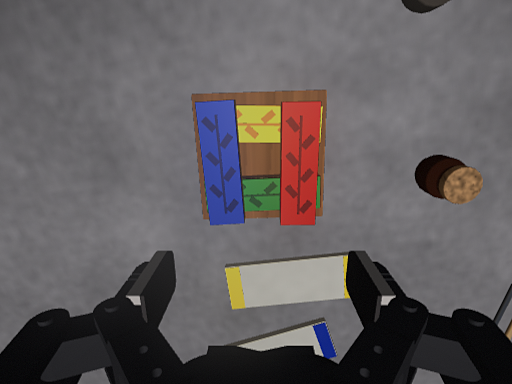

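The wrist view shows the whole stack: blue at about (220,162) on the left, red at (301,162) on the right, yellow at (259,124) and green at (263,194) underneath. The brown jar is at (450,180), well clear.

```bash
cat >> h.py <<'E'
def mask(im,col,smin=110,vmin=30):
    h=cv2.cvtColor(im,cv2.COLOR_RGB2HSV).astype(int); H=h[...,0].copy(); lo,hi=HUE[col]
    if hi>180: H[H<90]+=180
    m=((H>=lo)&(H<=hi)&(h[...,1]>smin)&(h[...,2]>vmin)).astype(np.uint8)
    return cv2.morphologyEx(m,cv2.MORPH_CLOSE,np.ones((5,5),np.uint8))
def xyz(c,d):
    v,u=np.mgrid[:d.shape[0],:d.shape[1]]
    return pts(c,np.c_[u.ravel(),v.ravel()],d.ravel()).reshape(d.shape+(3,))
def rectxy(P):   # world-plane rectangle fit (mm), long-axis angle
    (cx,cy),(w,h),a=cv2.minAreaRect((P[:,:2]*1000).astype(np.float32))
    if h>w: w,h,a=h,w,a+90
    return np.round([cx,cy,w,h,a%180],1)
E
python3 - <<'E'
from h import *
f=np.load("w1.npz"); c=(f["K"],f["o"],f["R"]); im,d=f["im"],f["d"]; X=xyz(c,d)
roi=np.zeros(d.shape,bool); roi[80:235,185:335]=1
for col in HUE:
    m=mask(im,col).astype(bool)&roi; z=X[...,2][m&(d>0)]
    ins=cv2.erode(m.astype(np.uint8),np.ones((7,7)))>0
    zt=np.median(X[...,2][ins&(d>0)])
    v,u=np.nonzero(m); n,l,st,ce=cv2.connectedComponentsWithStats(m.astype(np.uint8)); i=1+np.argmax(st[1:,4]); v,u=np.nonzero(l==i)
    print(col,m.sum(),"z",zt.round(4),rectxy(onplane(c,np.c_[u,v],zt)),"nominal" ,rectxy(onplane(c,np.c_[u,v],.056 if col in("red","blue") else .034)))
# two-view height: wrist + top/side
for n,col in(("top","red"),("side","red"),("side","blue")):
    g=np.load(n+"0.npz"); cg=(g["K"],g["o"],g["R"])
    def box(im,cc,roi=None):
        m=mask(im,col)
        if roi is not None: m=m*roi.astype(np.uint8)
        v,u=np.nonzero(m); return np.array(cv2.minAreaRect(np.c_[u,v].astype(np.float32))[0])
    r2=np.zeros(d.shape,bool)
    if n=="top": r2[180:265,235:320]=1
    else: r2[180:280,195:300]=1
    P,e=tri(c,box(im,c,roi),cg,box(g["im"],cg,r2)); print("tri",n,col,P.round(4),e.round(4))
# slab heights top+side
T=np.load("top0.npz");S=np.load("side0.npz");cT=(T["K"],T["o"],T["R"]);cS=(S["K"],S["o"],S["R"])
for nm,a,b in(("red",(171.,274.5),(134.6,185.9)),("red",(178.4,212.6),(197.6,162.5)),("yel",(347.2,192.3),(341.6,275.)),("yel",(343.8,254.1),(271.8,317.6)),("blue",(387.4,211.2),(365.3,331.6)),("grn",(132.8,192.5),(191.4,131.2))):
    print(nm,[np.round(k,4) for k in tri(cT,a,cS,b)])
E
```

```text
red 4744 z 0.0551 [575.6 -52.7 150.1  72.   80.3] nominal [575.6 -52.5 149.7  71.8  80.3]
yellow 1531 z 0.0331 [546.6   2.5  54.5  43.8 168.4] nominal [546.6   2.5  54.4  43.7 168.4]
green 1210 z 0.033 [532.5 -86.3  46.5  43.8 169.5] nominal [532.6 -86.   46.4  43.7 169.5]
blue 4479 z 0.0551 [494.  -35.1 149.2  43.6  82. ] nominal [494.2 -34.9 148.9  43.5  82. ]
tri top red [ 0.564  -0.0456  0.0772] 0.0428
tri side red [ 0.5435 -0.0444  0.0308] 0.0005
tri side blue [ 0.4949 -0.0333  0.0484] 0.0067
red [array([0.4089, 0.2567, 0.0128]), np.float64(0.0022)]
red [array([0.5844, 0.2363, 0.0139]), np.float64(0.002)]
yel [array([ 0.6377, -0.2508,  0.0121]), np.float64(0.0021)]
yel [array([ 0.4606, -0.2358,  0.0132]), np.float64(0.0017)]
blue [array([ 0.5817, -0.3645,  0.014 ]), np.float64(0.0023)]
grn [array([0.6439, 0.368 , 0.0142]), np.float64(0.002)]
```

Run:
```python
from h import *
f=np.load("w1.npz"); c=(f["K"],f["o"],f["R"]); im,d=f["im"],f["d"]
HUE["red"]=(172,184)
px={}
for n,g,sl in(("w",f,(slice(80,235),slice(185,335))),("top",np.load("top0.npz"),(slice(185,265),slice(235,320))),("side",np.load("side0.npz"),(slice(180,280),slice(195,300)))):
    cc=(g["K"],g["o"],g["R"])
    for col in("red","blue"):
        m=mask(g["im"],col,180 if col=="red" else 110)*0; m[sl]=mask(g["im"],col,180 if col=="red" else 110)[sl]
        nn,l,st,ce=cv2.connectedComponentsWithStats(m); i=1+np.argmax(st[1:,4]); v,u=np.nonzero(l==i)
        px[n,col]=(cc,ce[i]); print(n,col,rectxy(onplane(cc,np.c_[u,v],.056)),onplane(cc,ce[i],.056)[0,:2].round(4))
for col in("red","blue"):
    for a,b in(("w","top"),("w","side"),("top","side")):
        print(col,a,b,[np.round(k,4) for k in tri(*px[a,col],*px[b,col])])
```

```text
w red [585.1 -54.7 148.   43.5  79.5] [ 0.5858 -0.0564]
w blue [494.2 -34.9 148.9  43.5  82. ] [ 0.4949 -0.0288]
top red [ 575.5 -119.9   31.7   20.1  160.6] [ 0.576  -0.1211]
top blue [493.2 -36.4 147.5  42.6  81.8] [ 0.4926 -0.0376]
side red [584.8 -58.1 151.3  45.2  78.7] [ 0.5842 -0.0628]
side blue [494.  -38.  152.2  44.6  81.9] [ 0.493  -0.0429]
red w top [array([ 0.6062, -0.1554, -0.3256]), np.float64(0.0261)]
red w side [array([ 0.587 , -0.0584,  0.0495]), np.float64(0.0015)]
red top side [array([ 0.5626, -0.108 ,  0.1154]), np.float64(0.0258)]
blue w top [array([ 0.4901, -0.0369,  0.019 ]), np.float64(0.0048)]
blue w side [array([ 0.4954, -0.0327,  0.0439]), np.float64(0.0064)]
blue top side [array([ 0.4938, -0.0385,  0.0508]), np.float64(0.0031)]
```

>>> carry_out:
  series:
    - [0,0,1,47,-6,-40,1]
    - [0,0,1,47,-6,-90,1]
    - [0,0,1,47,-6,-140,1]
    - [0,0,1,47,-6,-180,1]
    - [0,0,1,47,-6,-205,1]
    - [0,0,1,47,-6,-222,1]
    - [0,0,1,47,-6,-222,1]
    - [0,0,1,47,-6,-222,0]
    - [0,0,1,47,-6,-222,0]
    - [0,0,1,47,-6,-222,0]
    - [0,0,1,47,-6,-222,0]
    - [0,0,1,47,-6,-222,0]
  squeeze: 40

```text
t: 3.2
position: [0.5859, -0.0566, 0.0409]
tool_rot: [[0.189, 0.982, 0.002], [0.982, -0.189, -0.001], [-0.0, 0.002, -1.0]]
wrist_force: [-2.3, 0.3, 6.2]
grip_width: 0.0429
finger_force: 42.5
```

>>> carry_out:
  series:
    - [0,0,0,0,0,20,0]
    - [0,0,0,0,0,60,0]
    - [0,0,0,0,0,100,0]
    - [0,0,10.5,-10,34,100,0]
    - [0,0,21,-20,68,100,0]
    - [0,0,31.5,-30,101,100,0]
    - [0,0,42,-40,135,100,0]
    - [0,0,52.5,-50,168,100,0]
    - [0,0,63,-60,202,100,0]
    - [0,0,73.5,-70,236,100,0]
    - [0,0,84,-79,270,100,0]
    - [0,0,94.4,-88,303,100,0]

```text
t: 4.7
position: [0.4963, 0.2478, 0.14]
tool_rot: [[-0.994, 0.107, 0.0], [0.107, 0.994, 0.0], [-0.0, 0.0, -1.0]]
wrist_force: [0.8, -0.5, -3.7]
grip_width: 0.0429
finger_force: 41.9
```

Run:
```python
from h import *
c,im,d=look("wrist"); save(im,"w2.png"); np.savez("w2.npz",im=im,d=d,K=c[0],o=c[1],R=c[2])
s=telemetry.get_state();print(s["t"],np.round(s["position"],4),np.round(s["tool_rot"],3).tolist(),np.round(s["wrist_force"],1),s["grip_width"],s["finger_force"])
```

```text
4.75 [0.495  0.2514 0.14  ] [[-0.995, 0.098, -0.001], [0.098, 0.995, 0.003], [0.001, 0.003, -1.0]] [-2.2  2.9 -3.1] 0.04330660596830013 42.005669474601746
```

View pics/w2.png

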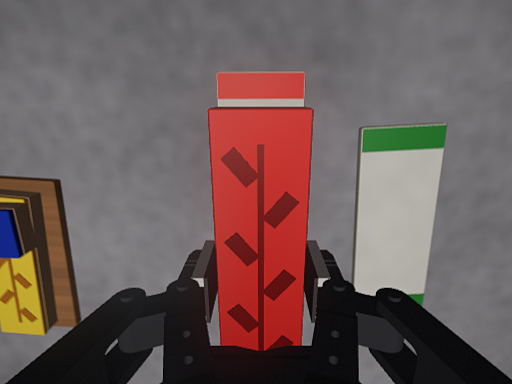

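The held red tile is level. The slab's near band is at about (260,85), in line with the tile, and the green slab is on the right at (403,215). I'll measure the band, the tile and the green slab from this view.

Run:
```python
from h import *
f=np.load("w2.npz"); c=(f["K"],f["o"],f["R"]); im,d=f["im"],f["d"]; X=xyz(c,d)
m=mask(im,"red",120); 
def comp(m,sl,z):
    k=m*0;k[sl]=m[sl];v,u=np.nonzero(k); return rectxy(onplane(c,np.c_[u,v],z))
print("band",comp(m,np.s_[60:99,200:320],.012),"z",np.median(X[78:92,235:290,2]).round(4))
t=X[150:330,232:290]; print("tile z ends",np.median(t[:10,...,2]).round(4),np.median(t[100:110,...,2]).round(4))
print("tile far part",comp(m,np.s_[106:230,200:320],np.median(t[...,2])))
g=mask(im,"green",110); print("green far",comp(g,np.s_[110:165,340:460],.012))
```

```text
band [408.  258.1  73.6  20.   83.9] z 0.0116
tile z ends 0.1544 0.1544
tile far part [448.9 253.5  54.4  43.5 173.9]
green far [465.9 381.3  73.3  19.5  86.9]
```

>>> carry_out:
  series:
    - [0,0,0,0,0,-30,0]
    - [0,0,0,0,0,-65,0]
    - [0,0,0,0,0,-95,0]
    - [0,0,0,0,0,-108,0]
    - [0,0,0,0,0,-114,0]
    - [0,0,0,0,0,-114,0]
    - [0,0,0,0,0,-114,0]

```text
t: 5.62
position: [0.498, 0.2469, 0.0266]
tool_rot: [[-0.994, 0.113, 0.002], [0.113, 0.994, 0.001], [-0.002, 0.001, -1.0]]
wrist_force: [0.5, -0.8, -3.1]
grip_width: 0.043
finger_force: 42.0
```

>>> carry_out:
  series:
    - [0,0,0,0,0,-2,0]
    - [0,0,0,0,0,-4,0]
    - [0,0,0,0,0,-5.5,0]
    - [0,0,0,0,0,-6.5,0]
    - [0,0,0,0,0,-6.5,0]

```text
t: 6.25
position: [0.497, 0.2466, 0.0189]
tool_rot: [[-0.994, 0.113, -0.0], [0.113, 0.994, -0.0], [0.0, -0.0, -1.0]]
wrist_force: [-1.4, -1.2, -1.5]
grip_width: 0.0432
finger_force: 42.3
```

>>> carry_out:
  series:
    - [0,0,0,0,0,-0.7,0]
    - [0,0,0,0,0,-0.7,0.6]
    - [0,0,0,0,0,-0.7,1]
    - [0,0,0,0,0,-0.7,1]
    - [0,0,0,0,0,0,1]
    - [0,0,0,0,0,20,1]
    - [0,0,0,0,0,70,1]
    - [0,0,0,0,0,130,1]
    - [0,0,0,0,0,190,1]
    - [0,0,0,0,0,190,1]
    - [0,0,0,0,0,190,1]

```text
t: 7.62
position: [0.497, 0.2466, 0.2098]
tool_rot: [[-0.994, 0.113, 0.001], [0.113, 0.994, 0.0], [-0.001, 0.001, -1.0]]
wrist_force: [-0.6, 0.6, -0.1]
grip_width: 0.0857
finger_force: 0.0
```

Run:
```python
from h import *
HUE["red"]=(172,184)
s=telemetry.get_state();print(s["t"],np.round(s["position"],4),np.round(s["wrist_force"],1))
c,im,d=look("wrist"); save(im,"w3.png"); np.savez("w3.npz",im=im,d=d,K=c[0],o=c[1],R=c[2])
g,im,d=look("top"); m=mask(im,"red",100)
n,l,st,ce=cv2.connectedComponentsWithStats(m)
for i in range(1,n):
    v,u=np.nonzero(l==i)
    if len(v)>60: print("top red",len(v),ce[i].round(1),rectxy(onplane(g,np.c_[u,v],.034 if len(v)>400 else .012)))
save(im,"t3.png")
```

```text
7.625 [0.497  0.2466 0.2098] [-0.6  0.6 -0.1]
top red 634 [176.5 224.5] [5.425e+02 2.325e+02 1.070e+02 7.070e+01 2.000e-01]
top red 11091 [119.  304.3] [334.1 368.3 476.1 335.7  12. ]
top red 179 [ 12.6 375.1] [133.  704.3  56.7  37.9  89.4]
```

View pics/w3.png

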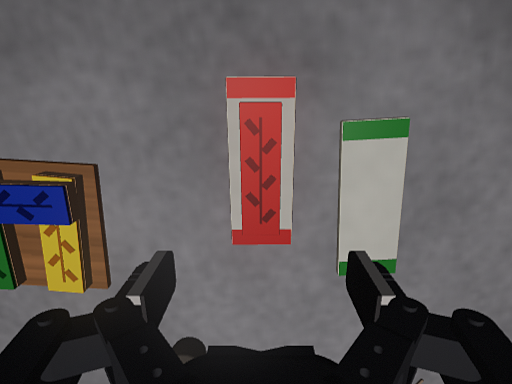

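The red tile lies on its slab at about (261,160), roughly centred. The green slab at (373,197) is fully visible with both bands. I'll measure both.

```bash
cat >> h.py <<'E'
def comp(c,m,sl,z):
    k=m*0;k[sl]=m[sl];n,l,st,ce=cv2.connectedComponentsWithStats(k);i=1+np.argmax(st[1:,4]);v,u=np.nonzero(l==i); return rectxy(onplane(c,np.c_[u,v],z))
E
python3 - <<'E'
from h import *
f=np.load("w3.npz"); c=(f["K"],f["o"],f["R"]); im,d=f["im"],f["d"]; X=xyz(c,d)
HUE["red"]=(172,184)
m=mask(im,"red",130)
print("band",comp(c,m,np.s_[70:98,210:310],.012),comp(c,m,np.s_[231:250,210:310],.012)); print("tile",comp(c,m,np.s_[100:229,236:287],.034),"z",np.median(X[150:200,248:275,2]),"end z",X[108:112,250:270,2].mean())
h=cv2.cvtColor(im,cv2.COLOR_RGB2HSV); w=((h[...,1]<130)|(m>0)).astype(np.uint8)
g=mask(im,"green",110); print("green",comp(c,g,np.s_[110:160,330:420],.012),comp(c,g,np.s_[245:290,330:398],.012))
E
```

```text
band [407.9 257.9  73.6  20.2  83.5] [585.1 238.6  73.2  18.1  83.5]
tile [491.4 248.1 142.1  43.2 173.6] z 0.0331314083946839 end z 0.033155305693441724
green [466.5 381.1  73.5  19.6  86.8] [643.8 392.3  31.5  17.8  83.5]
```

>>> carry_out:
  series:
    - [0,0,-10.5,0,-31,0,1]
    - [0,0,-21,0,-62,0,1]
    - [0,0,-31.5,0,-94,0,1]
    - [0,0,-42,0,-125,0,1]
    - [0,0,-52.5,0,-156,0,1]
    - [0,0,-63,0,-187,0,1]
    - [0,0,-73.5,0,-220,0,1]
    - [0,0,-84,-2,-252,0,1]
    - [0,0,-91.5,-3,-283,0,1]
    - [0,0,-91.5,-3,-283,0,1]
    - [0,0,-91.5,-3,-283,0,1]

```text
t: 9.1
position: [0.4933, -0.0359, 0.2076]
tool_rot: [[0.138, 0.99, -0.002], [0.99, -0.138, 0.001], [0.001, -0.002, -1.0]]
wrist_force: [0.3, 0.2, 0.4]
grip_width: 0.0855
finger_force: 0.0
```

Run:
```python
from h import *
s=telemetry.get_state();print(s["t"],np.round(s["position"],4),np.degrees(np.arctan2(s["tool_rot"][1][0],s["tool_rot"][0][0])))
c,im,d=look("wrist"); save(im,"w4.png"); np.savez("w4.npz",im=im,d=d,K=c[0],o=c[1],R=c[2])
print(comp(c,mask(im,"blue"),np.s_[0:280,120:400],.056))
g,im2,_=look("top"); print(comp(g,mask(im2,"blue"),np.s_[180:265,235:320],.056))
```

```text
9.1 [ 0.4933 -0.0359  0.2076] 82.07838925737822
[493.8 -34.9 148.   43.3  82. ]
[515.7   5.6   2.8   0.  179.4]
```

>>> carry_out:
  series:
    - [0,0,0,0,1,-50,1]
    - [0,0,0,0,1,-100,1]
    - [0,0,0,0,1,-135,1]
    - [0,0,0,0,1,-157,1]
    - [0,0,0,0,1,-168,1]
    - [0,0,0,0,1,-168,1]
    - [0,0,0,0,1,-168,0]
    - [0,0,0,0,1,-168,0]
    - [0,0,0,0,1,-168,0]
    - [0,0,0,0,1,-168,0]
    - [0,0,0,0,1,-168,0]

```text
t: 10.58
position: [0.4948, -0.0355, 0.042]
tool_rot: [[0.139, 0.99, 0.002], [0.99, -0.139, -0.0], [-0.0, 0.002, -1.0]]
wrist_force: [-1.6, 0.1, 5.8]
grip_width: 0.0428
finger_force: 42.2
```

>>> carry_out:
  series:
    - [0,0,0,0,0,20,0]
    - [0,0,0,0,0,60,0]
    - [0,0,0,0,0,100,0]
    - [0,0,-10,0,-42,100,0]
    - [0,0,-20,0,-85,100,0]
    - [0,0,-30,0,-130,100,0]
    - [0,0,-40,0,-175,100,0]
    - [0,0,-50,0,-220,100,0]
    - [0,0,-60,0,-270,100,0]
    - [0,0,-70,0,-315,100,0]
    - [0,0,-74.3,0,-340,100,0]
    - [0,0,-74.3,0,-340,100,0]

```text
t: 12.08
position: [0.4931, -0.377, 0.1401]
tool_rot: [[0.991, 0.132, -0.001], [0.132, -0.991, 0.0], [-0.001, -0.0, -1.0]]
wrist_force: [-0.4, 0.3, -3.5]
grip_width: 0.0428
finger_force: 41.8
```

>>> carry_out:
  series:
    - [0,0,0,0,0,0,0]
    - [0,0,0,0,0,0,0]

```text
t: 12.32
position: [0.494, -0.3741, 0.1405]
tool_rot: [[0.991, 0.136, -0.001], [0.136, -0.991, 0.001], [-0.0, -0.001, -1.0]]
wrist_force: [-0.2, -0.1, -3.1]
grip_width: 0.0429
finger_force: 41.8
```

Run:
```python
from h import *
s=telemetry.get_state();print(s["t"],np.round(s["position"],4),np.degrees(np.arctan2(s["tool_rot"][1][0],s["tool_rot"][0][0])))
c,im,d=look("wrist"); save(im,"w5.png"); np.savez("w5.npz",im=im,d=d,K=c[0],o=c[1],R=c[2]); X=xyz(c,d)
m=mask(im,"blue"); zt=np.median(X[150:300,240:280,2]); print("tile top z",zt)
print("band",comp(c,m,np.s_[50:99,190:330],.012)); print("tile far",comp(c,m,np.s_[104:230,190:330],zt))
y=mask(im,"yellow",120)
for sl in(np.s_[:,:260],np.s_[:,260:]):
    try: print("yellow",comp(c,y,sl,.012))
    except Exception as e: print(e)
```

```text
12.325 [ 0.494  -0.3741  0.1405] 7.80769489612877
tile top z 0.153788275689007
band [ 582.7 -362.5   73.6   18.5   97.8]
tile far [ 541.9 -367.1   53.7   43.5    7.9]
yellow [ 461.  -234.1   73.9   20.9   84.7]
attempt to get argmax of an empty sequence
```

View pics/w5.png

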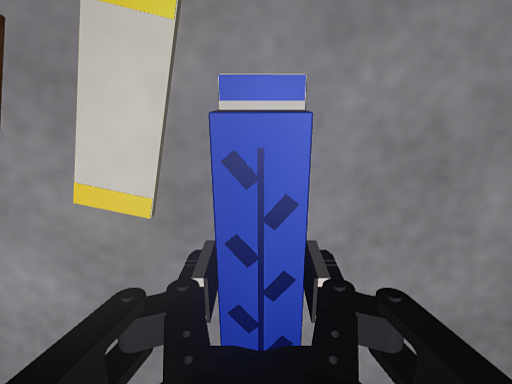

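The blue tile is held level, with the slab's far band at about (262,87) in line with it and the yellow slab on the left at (125,105). The tile is within 1 mm of the slab's axis and centre, so I'll lower it.

>>> carry_out:
  series:
    - [0,0,0,1,-1,-30,0]
    - [0,0,0,1,-1,-65,0]
    - [0,0,0,1,-1,-95,0]
    - [0,0,0,1,-1,-108,0]
    - [0,0,0,1,-1,-114,0]
    - [0,0,0,1,-1,-116,0]
    - [0,0,0,1,-1,-118,0]
    - [0,0,0,1,-1,-118,0]

```text
t: 13.38
position: [0.4953, -0.3768, 0.0235]
tool_rot: [[0.991, 0.134, 0.001], [0.134, -0.991, -0.001], [0.001, 0.001, -1.0]]
wrist_force: [0.3, -0.8, -2.4]
grip_width: 0.0433
finger_force: 41.8
```

>>> carry_out:
  series:
    - [0,0,0,0,1,-1,0]
    - [0,0,0,0,1,-2,0]
    - [0,0,0,0,1,-2.8,0]
    - [0,0,0,0,1,-2.8,0]

```text
t: 13.88
position: [0.495, -0.3754, 0.0201]
tool_rot: [[0.991, 0.134, 0.0], [0.134, -0.991, 0.0], [0.0, -0.0, -1.0]]
wrist_force: [0.2, 0.6, -0.9]
grip_width: 0.0428
finger_force: 42.0
```

>>> carry_out:
  series:
    - [0,0,0,0,0,-0.5,0]
    - [0,0,0,0,0,-0.5,0.6]
    - [0,0,0,0,0,-0.5,1]
    - [0,0,0,0,0,-0.5,1]
    - [0,0,0,0,0,1,1]
    - [0,0,0,0,0,20,1]
    - [0,0,0,0,0,70,1]
    - [0,0,0,0,0,130,1]
    - [0,0,0,0,0,190,1]
    - [0,0,0,0,0,190,1]

```text
t: 15.12
position: [0.498, -0.3783, 0.2193]
tool_rot: [[0.991, 0.134, 0.01], [0.134, -0.991, -0.01], [0.009, 0.011, -1.0]]
wrist_force: [1.2, -0.8, -1.0]
grip_width: 0.0852
finger_force: 0.0
```

Run:
```python
from h import *
c,im,d=look("wrist"); np.savez("w6.npz",im=im,d=d,K=c[0],o=c[1],R=c[2]); X=xyz(c,d); m=mask(im,"blue")
k=(m>0); print("z of blue px",np.percentile(X[...,2][k],[5,50,95]).round(4))
hi=(m*((X[...,2]>.022))).astype(np.uint8); lo=(m*((X[...,2]<.020))).astype(np.uint8)
print("tile",comp(c,hi,np.s_[:260,150:360],.034))
for sl in(np.s_[:140,150:360],np.s_[140:270,150:360]): print("band",comp(c,lo,sl,.012))
y=mask(im,"yellow",120)
n,l,st,ce=cv2.connectedComponentsWithStats(y)
for i in range(1,n):
    if st[i,4]>100: v,u=np.nonzero(l==i); print("yel",ce[i].round(),rectxy(onplane(c,np.c_[u,v],.012)))
```

```text
z of blue px [0.0106 0.0327 0.0343]
tile [ 496.3 -374.7  148.3   43.4    7.8]
band [ 580.3 -362.7   73.4   22.2   97.8]
band [ 407.  -386.7   73.    20.    97.5]
yel [154.  24.] [ 637.3 -249.5   73.9   20.7   84.9]
yel [137. 184.] [ 460.9 -234.    73.9   20.4   85. ]
```

>>> carry_out:
  series:
    - [0,0,-6,10,60,0,1]
    - [0,0,-12,20,120,0,1]
    - [0,0,-18,30,180,0,1]
    - [0,0,-18.7,37,240,0,1]
    - [0,0,-18.7,43,300,0,1]
    - [0,0,-18.7,45,329,0,1]
    - [0,0,-18.7,45,329,0,1]
    - [0,0,-18.7,45,329,0,1]

```text
t: 16.18
position: [0.5394, -0.0469, 0.2093]
tool_rot: [[0.982, -0.19, -0.001], [-0.19, -0.982, -0.0], [-0.001, 0.0, -1.0]]
wrist_force: [0.8, 0.3, -0.4]
grip_width: 0.0854
finger_force: 0.0
```

Run:
```python
from h import *
s=telemetry.get_state();print(s["t"],np.round(s["position"],4),np.degrees(np.arctan2(s["tool_rot"][1][0],s["tool_rot"][0][0])))
c,im,d=look("wrist"); save(im,"w7.png"); np.savez("w7.npz",im=im,d=d,K=c[0],o=c[1],R=c[2]); X=xyz(c,d)
for col in("yellow","green"):
    m=mask(im,col,120)
    n,l,st,ce=cv2.connectedComponentsWithStats(m)
    for i in range(1,n):
        if st[i,4]>300: v,u=np.nonzero(l==i); print(col,ce[i].round(),rectxy(onplane(c,np.c_[u,v],.034)),np.median(X[v,u,2]).round(4))
```

```text
16.175 [ 0.5394 -0.0469  0.2093] -10.976499640575602
yellow [437.  41.] [ 636.4 -236.9   69.2   19.6   85. ] 0.0114
yellow [216. 168.] [548.8   1.8 148.9  43.5 168.1] 0.0332
yellow [425. 203.] [ 471.5 -222.6   69.1   19.4   84.7] 0.0114
green [298. 182.] [530.9 -86.2 140.6  44.  171.1] 0.0331
```

View pics/w7.png

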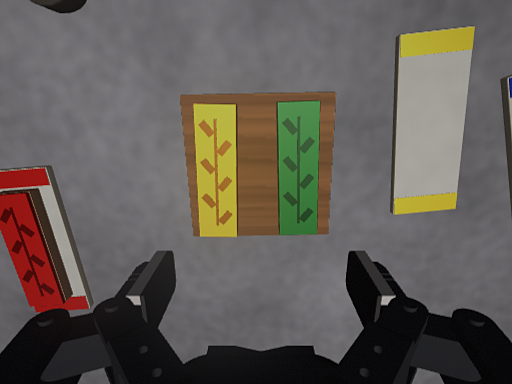

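The picture shows the lower layer undisturbed on its board: yellow at (216,168), green at (298,168). The empty yellow slab is at (430,120), and the red tile lies on its slab at bottom left. Yellow is next.

>>> carry_out:
  series:
    - [0,0,-1,9,49,0,1]
    - [0,0,-1,9,49,-50,1]
    - [0,0,-1,9,49,-105,1]
    - [0,0,-1,9,49,-150,1]
    - [0,0,-1,9,49,-178,1]
    - [0,0,-1,9,49,-189,1]
    - [0,0,-1,9,49,-189,1]
    - [0,0,-1,9,49,-189,0]
    - [0,0,-1,9,49,-189,0]
    - [0,0,-1,9,49,-189,0]
    - [0,0,-1,9,49,-189,0]
    - [0,0,-1,9,49,-189,0]

```text
t: 17.73
position: [0.5502, 0.0023, 0.0226]
tool_rot: [[0.978, -0.207, 0.003], [-0.207, -0.978, -0.001], [0.003, 0.0, -1.0]]
wrist_force: [-1.3, -1.3, 5.3]
grip_width: 0.0428
finger_force: 41.7
```

>>> carry_out:
  series:
    - [0,0,0,0,0,20,0]
    - [0,0,0,0,0,60,0]
    - [0,0,0,0,0,100,0]
    - [0,0,1,0,-40,100,0]
    - [0,0,2,0,-85,100,0]
    - [0,0,3,0,-130,100,0]
    - [0,0,5,0,-175,100,0]
    - [0,0,6,0,-215,100,0]
    - [0,0,7,0,-243.5,100,0]
    - [0,0,7,0,-243.5,100,0]
    - [0,0,7,0,-243.5,100,0]

```text
t: 19.1
position: [0.5485, -0.2401, 0.1204]
tool_rot: [[0.996, -0.087, -0.001], [-0.087, -0.996, 0.001], [-0.001, -0.001, -1.0]]
wrist_force: [0.6, 0.4, -3.0]
grip_width: 0.0426
finger_force: 42.1
```

Run:
```python
from h import *
s=telemetry.get_state();print(s["t"],np.round(s["position"],4),np.degrees(np.arctan2(s["tool_rot"][1][0],s["tool_rot"][0][0])))
c,im,d=look("wrist"); np.savez("w8.npz",im=im,d=d,K=c[0],o=c[1],R=c[2]); X=xyz(c,d)
m=mask(im,"yellow",120); zt=np.median(X[150:250,240:280,2]); print("tile top z",zt)
hi=(m*(X[...,2]>zt-.01)).astype(np.uint8); lo=(m*(X[...,2]<.03)).astype(np.uint8)
print("band",comp(c,lo,np.s_[:120,190:330],.012)); print("tile far",comp(c,hi,np.s_[:230,190:330],zt))
```

```text
19.1 [ 0.5485 -0.2401  0.1204] -5.004105551998471
tile top z 0.1309626485921262
band [ 637.3 -249.5   73.6   20.    85. ]
tile far [ 595.5 -243.6   54.    43.   175. ]
```

>>> carry_out:
  series:
    - [0,0,0,1,-1,-30,0]
    - [0,0,0,1,-1,-60,0]
    - [0,0,0,1,-1,-80,0]
    - [0,0,0,1,-1,-89,0]
    - [0,0,0,1,-1,-93,0]
    - [0,0,0,1,-1,-95,0]
    - [0,0,0,1,-1,-96,0]
    - [0,0,0,1,-1,-96,0]

```text
t: 20.15
position: [0.5503, -0.2421, 0.0255]
tool_rot: [[0.996, -0.087, 0.001], [-0.087, -0.996, -0.0], [0.001, 0.0, -1.0]]
wrist_force: [0.7, 0.5, -2.8]
grip_width: 0.0427
finger_force: 42.1
```

>>> carry_out:
  series:
    - [0,0,0,0,0,-1,0]
    - [0,0,0,0,0,-2,0]
    - [0,0,0,0,0,-3,0]
    - [0,0,0,0,0,-3,0]

```text
t: 20.65
position: [0.55, -0.2419, 0.0226]
tool_rot: [[0.996, -0.087, -0.0], [-0.087, -0.996, -0.0], [-0.0, 0.0, -1.0]]
wrist_force: [-3.3, 1.4, 4.3]
grip_width: 0.0427
finger_force: 42.9
```

>>> carry_out:
  series:
    - [0,0,0,0,0,0,0.6]
    - [0,0,0,0,0,0,1]
    - [0,0,0,0,0,0,1]
    - [0,0,0,0,0,1,1]
    - [0,0,0,0,0,20,1]
    - [0,0,0,0,0,70,1]
    - [0,0,0,0,0,130,1]
    - [0,0,0,0,0,190,1]
    - [0,0,0,0,0,190,1]
    - [0,0,0,0,0,190,1]

```text
t: 21.9
position: [0.55, -0.2419, 0.213]
tool_rot: [[0.996, -0.087, 0.001], [-0.087, -0.996, -0.001], [0.001, 0.001, -1.0]]
wrist_force: [0.1, -0.3, -0.9]
grip_width: 0.0856
finger_force: 0.0
```

Run:
```python
from h import *
c,im,d=look("wrist"); np.savez("w9.npz",im=im,d=d,K=c[0],o=c[1],R=c[2]); X=xyz(c,d); m=mask(im,"yellow",120)
hi=(m*((X[...,2]>.022))).astype(np.uint8); lo=(m*((X[...,2]<.020))).astype(np.uint8)
print("tile",comp(c,hi,np.s_[:260,150:360],.034), np.percentile(X[...,2][hi>0],[3,50,97]).round(4))
for sl in(np.s_[:140,150:360],np.s_[140:270,150:360]): print("band",comp(c,lo,sl,.012))
```

```text
tile [ 549.8 -241.2  147.7   43.2  174.9] [0.0318 0.0331 0.0346]
band [ 635.1 -249.3   73.6   22.7   85. ]
band [ 461.4 -233.7   73.1   19.6   85. ]
```

>>> carry_out:
  series:
    - [0,0,-2,-3,40,0,1]
    - [0,0,-4,-6,80,0,1]
    - [0,0,-6,-9,120,0,1]
    - [0,0,-6,-14,156,0,1]
    - [0,0,-6,-14,156,0,1]
    - [0,0,-6,-14,156,0,1]

```text
t: 22.7
position: [0.5354, -0.086, 0.2108]
tool_rot: [[0.982, -0.19, -0.002], [-0.19, -0.982, 0.0], [-0.002, 0.0, -1.0]]
wrist_force: [0.2, -0.8, -0.6]
grip_width: 0.0855
finger_force: 0.0
```

Run:
```python
from h import *
s=telemetry.get_state();print(s["t"],np.round(s["position"],4),np.degrees(np.arctan2(s["tool_rot"][1][0],s["tool_rot"][0][0])))
c,im,d=look("wrist"); save(im,"w10.png"); X=xyz(c,d)
m=((mask(im,"green",90)>0)&(X[...,2]>.025)).astype(np.uint8)
print(comp(c,m,np.s_[:250,150:370],.034))
```

```text
22.7 [ 0.5354 -0.086   0.2108] -10.964103708467151
[534.6 -87.2 148.5  43.2 171. ]
```

>>> carry_out:
  series:
    - [0,0,2,-1,-1,-50,1]
    - [0,0,2,-1,-1,-105,1]
    - [0,0,2,-1,-1,-150,1]
    - [0,0,2,-1,-1,-178,1]
    - [0,0,2,-1,-1,-190,1]
    - [0,0,2,-1,-1,-190,1]
    - [0,0,2,-1,-1,-190,0]
    - [0,0,2,-1,-1,-190,0]
    - [0,0,2,-1,-1,-190,0]
    - [0,0,2,-1,-1,-190,0]
    - [0,0,2,-1,-1,-190,0]

```text
t: 24.12
position: [0.5362, -0.0873, 0.0236]
tool_rot: [[0.988, -0.156, 0.003], [-0.156, -0.988, -0.001], [0.003, 0.001, -1.0]]
wrist_force: [-2.0, -0.5, 6.3]
grip_width: 0.0426
finger_force: 41.3
```

>>> carry_out:
  series:
    - [0,0,0,0,0,20,0]
    - [0,0,0,0,0,60,0]
    - [0,0,0,0,0,100,0]
    - [0,0,1,2,40,100,0]
    - [0,0,2,5,90,100,0]
    - [0,0,3,7,145,100,0]
    - [0,0,4,10,200,100,0]
    - [0,0,5,12,255,100,0]
    - [0,0,6,15,310,100,0]
    - [0,0,6,17,365,100,0]
    - [0,0,6,19,420,100,0]
    - [0,0,6,20,463,100,0]

```text
t: 25.62
position: [0.554, 0.3783, 0.1214]
tool_rot: [[0.999, -0.051, -0.001], [-0.051, -0.999, -0.0], [-0.001, 0.0, -1.0]]
wrist_force: [0.5, -1.0, -3.6]
grip_width: 0.0425
finger_force: 42.4
```

>>> carry_out:
  series:
    - [0,0,0,0,0,0,0]
    - [0,0,0,0,0,0,0]
    - [0,0,0,0,0,0,0]

```text
t: 26.0
position: [0.5549, 0.3748, 0.1217]
tool_rot: [[0.999, -0.053, -0.001], [-0.053, -0.999, -0.001], [-0.001, 0.001, -1.0]]
wrist_force: [-0.4, 0.6, -2.2]
grip_width: 0.0428
finger_force: 42.5
```

Run:
```python
from h import *
s=telemetry.get_state();print(s["t"],np.round(s["position"],4),np.degrees(np.arctan2(s["tool_rot"][1][0],s["tool_rot"][0][0])))
c,im,d=look("wrist"); np.savez("w11.npz",im=im,d=d,K=c[0],o=c[1],R=c[2]); X=xyz(c,d)
m=mask(im,"green",90); zt=np.median(X[150:250,240:280,2]); print("tile top z",zt)
hi=(m*(X[...,2]>zt-.01)).astype(np.uint8); lo=(m*(X[...,2]<.03)).astype(np.uint8)
print("band",comp(c,lo,np.s_[:120,190:330],.012)); print("tile far",comp(c,hi,np.s_[:230,190:330],zt))
```

```text
26.0 [0.5549 0.3748 0.1217] -3.0539580185863833
tile top z 0.1311417280668297
band [643.5 370.9  73.4  20.2  87. ]
tile far [601.2 373.   53.2  43.4 177. ]
```

>>> carry_out:
  series:
    - [0,0,0,1,1,-30,0]
    - [0,0,0,1,1,-60,0]
    - [0,0,0,1,1,-80,0]
    - [0,0,0,1,1,-89,0]
    - [0,0,0,1,1,-93,0]
    - [0,0,0,1,1,-95,0]
    - [0,0,0,1,1,-96,0]
    - [0,0,0,1,1,-96,0]

```text
t: 27.05
position: [0.5563, 0.3774, 0.0266]
tool_rot: [[0.999, -0.052, 0.001], [-0.052, -0.999, 0.0], [0.001, -0.0, -1.0]]
wrist_force: [-0.0, 0.5, -3.3]
grip_width: 0.0426
finger_force: 42.5
```

>>> carry_out:
  series:
    - [0,0,0,0,0,-1,0]
    - [0,0,0,0,0,-2,0]
    - [0,0,0,0,0,-3,0]
    - [0,0,0,0,0,-3,0]

```text
t: 27.55
position: [0.556, 0.3772, 0.0237]
tool_rot: [[0.999, -0.052, 0.0], [-0.052, -0.999, -0.0], [0.0, 0.0, -1.0]]
wrist_force: [-2.7, -1.7, 3.0]
grip_width: 0.0428
finger_force: 43.3
```

Contact is felt, so I'll release and rise.

>>> carry_out:
  series:
    - [0,0,0,0,0,-0.3,0.6]
    - [0,0,0,0,0,-0.3,1]
    - [0,0,0,0,0,-0.3,1]
    - [0,0,0,0,0,1,1]
    - [0,0,0,0,0,20,1]
    - [0,0,0,0,0,70,1]
    - [0,0,0,0,0,130,1]
    - [0,0,0,0,0,190,1]
    - [0,0,0,0,0,190,1]
    - [0,0,0,0,0,190,1]

```text
t: 28.8
position: [0.5561, 0.3772, 0.2144]
tool_rot: [[0.999, -0.052, 0.002], [-0.052, -0.999, 0.001], [0.002, -0.001, -1.0]]
wrist_force: [-0.6, -0.0, -1.1]
grip_width: 0.0854
finger_force: 0.0
```

Run:
```python
from h import *
c,im,d=look("wrist"); X=xyz(c,d); m=mask(im,"green",90)
hi=(m*((X[...,2]>.022))).astype(np.uint8); lo=(m*((X[...,2]<.020))).astype(np.uint8)
print("tile",comp(c,hi,np.s_[:260,150:360],.034), np.percentile(X[...,2][hi>0],[3,50,97]).round(4))
for sl in(np.s_[:140,150:360],np.s_[140:270,150:360]): print("band",comp(c,lo,sl,.012))
c,im,d=look("side"); save(im,"s12.png"); s=telemetry.get_state();print(s["t"],s["finger_force"],np.round(s["joint_vel"],3))
```

```text
tile [554.5 378.  148.6  43.4 177.2] [0.0318 0.0332 0.0347]
band [643.6 370.7  72.8  18.6  87. ]
band [466.7 381.1  72.8  19.7  87.1]
28.9 0.0 [ 0.002  0.015  0.007  0.001 -0.001 -0.   ]
```

View pics/s12.png

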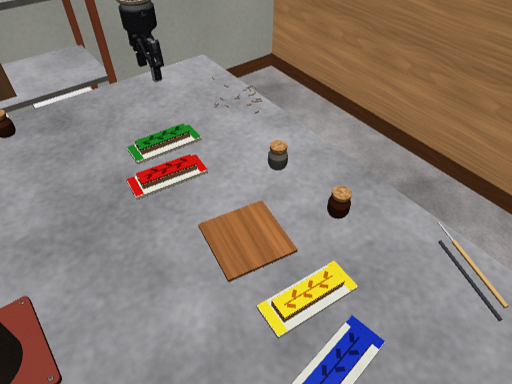

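The side view shows all four tiles flat, glaze up, on their own slabs: green (165,142), red (167,175), yellow (308,296), blue (340,355). The jars stand unmoved at (278,155) and (340,202), and the measured tile offsets are about 3 mm or less, so I'll hand the job in.

```bash
python3 -c "
from station import bot; print(bot.job_done())"
```

```text
the job is handed in; nothing more can be done
None
```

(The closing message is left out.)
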